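# Empty a housing on its tilting stand and hold an inspection camera through its bore

## Robot

A 6-joint arm with a two-finger parallel gripper is mounted at the origin on a cart in front of the work surface, level with it; the furniture and walls round the work are solid. World frame = base frame: x ahead of the robot, y to its left, z up, the work surface at z = 0. Lengths are in m, angles in rad, forces in N, time in s.
With the tool pointing down it reaches from about 0.25 to 0.775 m from the base axis. Payload 4 kg.
Tool frame: the origin (TCP) lies at the very end of the fingers, on their centre line; the grasp point (between the pads) lies env.hold_point_z behind it (env.hold_point_z is the distance from the TCP to the grasp point, in m); z points along the fingers, y is the line along which they close (so a half turn about z gives the same grasp; the last joint's range is limited). The gripper opens to 94 mm and grips with 3 to 60 N. Pads are 16 mm wide; open, the fingers measure 119 mm over their backs; the gripper's body (75 mm by 177 mm) begins 78 mm behind the grasp point.
Start: joints at [-1.354, 0.087, 1.371, -0, 1.684, -0.103], TCP at [0.173, -0.522, 0.206] pointing down, gripper open.
Joint ranges: [-3.1, 3.1], [-0.76, 2.03], [0.27, 2.55], [-1.08, 4.22], [0.17, 2.65], [-2.57, 2.57]. Speed limits (rad/s): [2.79, 2.79, 3.14, 3.14, 3.14, 3.14].

## Interface

Orientations are given as a unit quaternion [w, x, y, z].
In Python, from workcell import env gives the robot as it stands.
- The arm moves only by the shell command python3 -m jog 'ROWS' [FORCE]. ROWS is JSON, a list that holds one entry, the list of rows, each a list of 7 numbers: the shift along the tool's x, y, z in units of 250 mm (1.0 is 250 mm), then the turn, a rotation vector about the tool's x, y, z in units of 90 degrees (1.0 is 90 degrees), then the opening, from -1 (shut) to 1 (fully open). In form: [[[dx, dy, dz, rx, ry, rz, fingers], ...]]. A call has 1 to 8 rows; each row shifts and turns the commanded pose from where the row before left it, along the tool's axes as they then stand; what a row does not reach is not made up. A row lasts 1/10 s, in which the tool goes at most 50 mm and 8.59 degrees, less where a joint would pass 70% of its speed; a pose out of reach is approached as far as the arm can. A call with a number of a shift or a turn outside -1 to 1 is refused whole. A call with a gripper value outside its range is refused whole. The fingers move at their own pace and stop on an object; FORCE is the grip in N (left out, the last holds). Time passes only in rows, so rows that do not move let the fingers close. It gives the time, the measured TCP pose, the force, the opening and the grip force at its end, in the units of the state.
- env.observe(): the state, without advancing time (a new reading comes with each control period).
- env.grab_frame(name): name is "side" or "top" or "wrist"; returns a dict with "frame" (480x640x3 uint8, red, green, blue), "fx", "fy", "cx", "cy" (pixels), "R" (3x3) and "t" (3): a world point X has camera coordinates R X + t. Camera axes: x right, y down, z forward; pixel columns grow to the right and rows downward; lengths in m; the calibration is good to about 2 mm. A picture is of the moment at which its call begins. There is no depth.
- env.close_job(): hands the job in; it is judged then, once.
The state is a dict: "time_s": time; "joints": joint angles; "qd": joint speeds; "tau": joint torques, N m; "tool_pos": TCP position; "orientation": TCP orientation; "ft_force": force on the tool from outside, world axes, zero at the start; "moment": the same for the moment, N m; "opening": opening from 0.0 (shut) to 1.0 (fully open); "finger_force": force on a finger pad.
Only numpy, scipy, OpenCV 4.12 (cv2) and the standard library are available. Lean on these libraries where they do the work, as an engineer would, in place of code of your own. Each camera call takes 0.05 s, during which the arm holds its last target. There are 200 camera calls.

## Task

Three loose nuts have dropped into the bell housing on the tilting stand: swing it right over with the lever on its side so that all three fall into the blue tray, then swing it back upright against its stop. Next take the inspection camera out of its dock and lower its rod through the bore in the housing's floor, never touching the housing or the stand with it, until the lens tip stands about 15 mm out below the bore; finish while holding it there, still, upright and centred in the bore. The nuts stay in the tray, and the bearing, the black tape and the spanner on the bench stay where they are.

Things in the scene. Friction and masses are not known exactly. Their poses are not given: they have to be found in the camera images.
- stand: Blue steel tilting stand fixed to the bench, footprint 135 (x) by 158 mm (y), two A-frames 120 mm over their outsides, 134 mm high. Origin on the bench under the middle of the pivot axis, which runs along the stand's y axis, 115 mm up. It may be turned about the vertical; the long end of the tray is on its -x side.
- pivot (a point): Middle of the pivot axis, 115 mm above the bench, on the housing's centre line. The housing is a cup, 85 mm across its flange, mouth 68 mm wide inside, 42 mm deep; upright, its rim is 30 mm above the pivot, its inner floor 12 mm below, the lower end of the boss with the bore 37 mm below.
- housing (a joint): Angle of the dark cast bell housing about the pivot: 0 = upright against its stop, growing as its mouth tips over towards the stand's -x side (over the tray), 2.5 rad = far stop (mouth pointing 53 degrees below level; the nuts slide out near there; a slow one may need a moment or a small jiggle). Stiff hinge, 0.07 N m of friction: it stays about where it is left.
- lever_grip (a point): Centre of the black revolving hand grip (24 mm thick, 46 mm long, along the pivot axis, turning freely on its pin) at the end of the housing's lever, 110 mm from the pivot axis and 104 mm to the stand's +y side of the pivot. At joint 0 the lever leans 1.25 rad from vertical towards the stand's +x side, at 2.5 rad as far to its -x side; on the way the grip passes over the top.
- bore_top (a point): Centre of the upper mouth of the bore, in the middle of the housing's inner floor. The bore is 20 mm wide, 25 mm long and runs along the housing's axis (vertical when the joint is 0).
- bore_bottom (a point): Centre of the lower mouth of the bore, at the end of the boss: 78 mm above the bench when the housing is upright.
- tray: Blue plastic tray under the stand, fixed, 83 mm (its x) by 228 mm (its y, along the stand's x axis) and 26 mm high; origin under its centre, 62 mm to the stand's -x side of the pivot.
- nut_0: Steel hexagon nut, 22 mm over the flats, 12 mm high, lying in the housing at the start; origin at its centre.
- nut_1: Second such nut.
- nut_2: Third such nut.
- dock: Grey upright tube, 125 mm high and 35 to 39 mm across, on a black round foot 76 mm across, fixed to the bench: the camera's dock, open at the top with an 18 mm wide hole. Origin on the bench under its centre.
- camera: Inspection camera standing upright in the dock, about 0.12 kg: orange round handle 30 mm across and 76 mm high, and below it a straight steel rod 10 mm across and 107 mm long with a black lens tip. Origin at the centre of the handle's underside, z up along the rod and handle; at the start the underside rests on the dock's rim, 125 mm above the bench.
- camera_grip (a point): Point on the handle's axis 40 mm above its underside, a good height to grip.
- camera_tip (a point): Centre of the lens tip, the lower end of the rod, 147 mm below camera_grip.
- bearing: Ball bearing, 42 mm across, 15 mm high, loose on the bench near its front edge. Leave it alone.
- black_tape: Roll of black tape, 53 mm across, 19 mm high, loose on the bench. Leave it alone.
- spanner: Combination spanner 170 mm long, 4 mm thick, loose near the bench's front edge. Leave it alone.

How it is judged:
On the way, in this order (a step that is already met when the one before it is completed fails the run):
1. all three nuts lie in the blue tray (x of nut_0 in the frame of tray between -0.04 and 0.04 m and y of nut_0 in the frame of tray between -0.112 and 0.112 m and height (world z) of each of nut_0, nut_1, nut_2 below 0.042 m and x of nut_1 in the frame of tray between -0.04 and 0.04 m and y of nut_1 in the frame of tray between -0.112 and 0.112 m and x of nut_2 in the frame of tray between -0.04 and 0.04 m and y of nut_2 in the frame of tray between -0.112 and 0.112 m), for 0.2 s.
2. the housing is back upright against its stop, the nuts still in the tray (all of step 1 and value of joint housing below 0.06 rad), for 0.2 s.
3. the camera's rod is lifted clear of its dock (height (world z) of camera_tip above 0.13 m and contact force between the fingers and camera above 2 N), for 0.1 s.
At the end, for the whole second after the job is handed in: All nuts in the tray; housing within 0.06 rad of upright; camera held by the fingers, still, touching neither housing nor stand, rod within 0.07 rad of upright, tip 7 to 25 mm below the bore's lower end and within 3 mm of its centre line (all of step 2 and horizontal distance between camera_tip and bore_bottom below 0.003 m and z of camera_tip in the frame of bore_bottom between -0.025 and -0.007 m and angle between camera's own z axis and vertical below 0.07 rad and contact force between the fingers and camera above 2 N and contact force between camera and stand below 0.2 N and linear speed of camera below 0.02 m/s and angular speed of camera below 0.2 rad/s); the arm keeps its last pose, push and grip.
It fails at once if the camera touches the housing or its stand (more than 0.5 N) (contact force between camera and stand above 0.5 N).
It fails at once if the bearing is disturbed (moved more than 25 mm) (distance of bearing from where it was at the start of the episode above 0.025 m).
It fails at once if the roll of black tape is disturbed (moved more than 25 mm) (distance of black_tape from where it was at the start of the episode above 0.025 m).
It fails at once if the spanner is disturbed (moved more than 25 mm) (distance of spanner from where it was at the start of the episode above 0.025 m).
It also fails if it takes over 72 s, if anything falls off the work surface, if the arm or the gripper's body presses on something with over 40 N, if the wrist force passes 120 N, or if a joint passes its speed limit or range.

## Working session

There is one attempt and no reset: what is moved stays moved. The work goes in short steps, Python scripts to look and compute and a shell command to move; the robot and the scene stay as the last step left them, time stands still between calls to the robot, and variables do not carry over. Pictures are saved under pics/ and viewed, at most 10 in all, crops included, and the job is handed in when it is done.

```bash
ls; mkdir -p pics; python3 - <<'E'
from workcell import env
import cv2,numpy as np
o=env.observe();print({k:np.round(v,3).tolist() for k,v in o.items()},env.hold_point_z)
for n in("side","top"):
    f=env.grab_frame(n);cv2.imwrite(f"pics/{n}0.png",f["frame"][:,:,::-1])
    np.savez(f"{n}0.npz",**f)
    R=np.array(f["R"]);t=np.array(f["t"]);print(n,f["fx"],f["fy"],f["cx"],f["cy"],R.round(3).tolist(),(-R.T@t).round(3))
E
```

```text
pics
{'time_s': 0.0, 'joints': [-1.354, 0.088, 1.372, 0.0, 1.684, -0.103], 'qd': [-0.001, -0.001, -0.001, -0.003, -0.001, 0.001], 'tau': [0.001, -34.019, -30.242, 0.072, 0.033, -0.0], 'tool_pos': [0.173, -0.522, 0.204], 'orientation': [-0.001, 0.987, 0.159, -0.0], 'ft_force': [0.102, -0.302, 0.257], 'moment': [-0.021, -0.001, 0.04], 'finger_force': 0.0, 'opening': 0.999} 0.0188
side 471.5981737198648 471.5981737198648 321.448422392522 240.38489365254426 [[0.94, -0.34, -0.004], [-0.169, -0.457, -0.873], [0.295, 0.822, -0.487]] [ 0.145 -1.133  0.703]
top 440.735569742161 440.735569742161 311.54587202030297 244.738757754504 [[0.011, -0.999, 0.034], [-0.997, -0.014, -0.073], [0.073, -0.033, -0.997]] [ 0.441 -0.119  1.039]
```

View pics/side0.png

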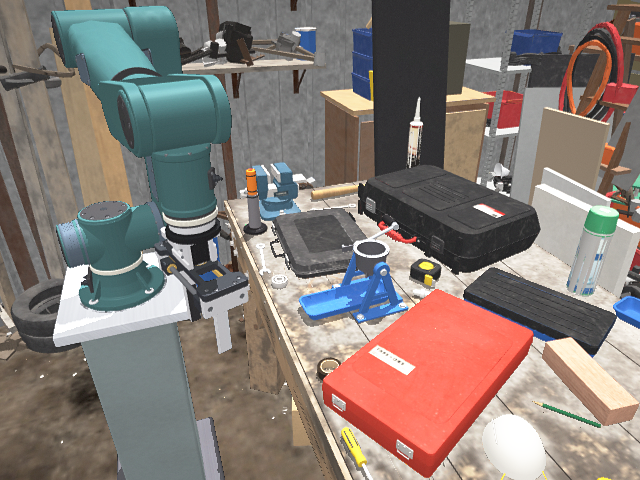

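View pics/top0.png

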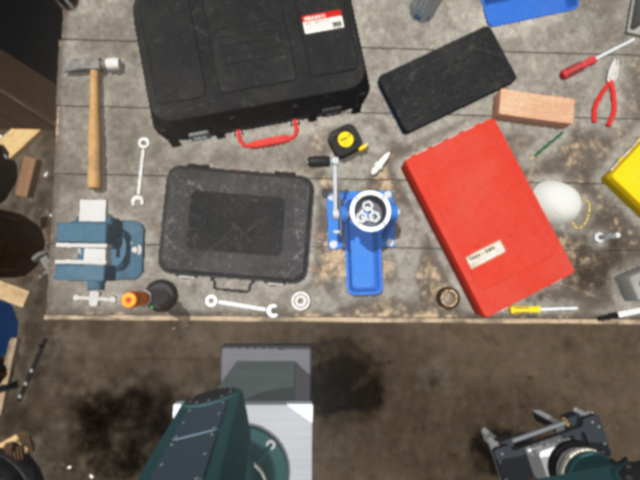

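The side view shows the stand with its housing at about (370,250) and the docked camera at (251,185). In the top view the housing rim is at (370,211), the black grip at (318,161) and the orange handle at (133,299); the tray points towards -x. Next I'll enlarge the key areas and get first positions from masks.

```bash
cat > h.py <<'E'
import numpy as np,cv2
from workcell import env
def load(n):
    return dict(np.load(n))
def ray(f,px):
    R=np.array(f["R"]);t=np.array(f["t"]);c=-R.T@t
    d=R.T@np.array([(px[0]-f["cx"])/f["fx"],(px[1]-f["cy"])/f["fy"],1]);return c,d/np.linalg.norm(d)
def onz(f,px,z):
    c,d=ray(f,px);return c+d*(z-c[2])/d[2]
def proj(f,X):
    p=np.array(f["R"])@np.array(X)+np.array(f["t"]);return np.array([f["fx"]*p[0]/p[2]+f["cx"],f["fy"]*p[1]/p[2]+f["cy"]])
def tri(rs):
    A=sum(np.eye(3)-np.outer(d,d) for c,d in rs);b=sum((np.eye(3)-np.outer(d,d))@c for c,d in rs)
    X=np.linalg.solve(A,b);return X,[np.linalg.norm(np.cross(X-c,d)) for c,d in rs]
def blobs(f,lo,hi,roi,amin=20):
    x0,y0,x1,y1=roi;hsv=cv2.cvtColor(np.ascontiguousarray(f["frame"][y0:y1,x0:x1]),cv2.COLOR_RGB2HSV)
    m=cv2.inRange(hsv,lo,hi);n,l,s,c=cv2.connectedComponentsWithStats(m)
    return [(s[i,4],(c[i]+[x0,y0]).round(1).tolist(),(s[i,:4]+[x0,y0,0,0]).tolist(),cv2.findNonZero((l==i).astype(np.uint8)).reshape(-1,2)+[x0,y0]) for i in range(1,n) if s[i,4]>=amin]
E
python3 - <<'E'
from h import *
s,t=load("side0.npz"),load("top0.npz")
c=lambda f,x,y,w,h,k:cv2.resize(f["frame"][y:y+h,x:x+w],None,fx=k,fy=k,interpolation=cv2.INTER_CUBIC)
a=np.vstack([c(s,295,215,133,75,3),c(s,225,155,133,75,3)]);b=np.vstack([c(t,300,140,133,75,3),c(t,100,262,133,75,3)])
cv2.imwrite("pics/z0.png",np.hstack([a,b])[:,:,::-1])
for n,f,r in(("s",s,(235,155,275,245)),("t",t,(100,270,190,330))):
    print(n,[b[:3] for b in blobs(f,(3,130,90),(18,255,255),r)])
print("tray/stand blue top",[b[:3] for b in blobs(t,(100,120,60),(120,255,255),(320,150,410,310),50)])
# blue tray rim: min-area rect of lower part
b=max(blobs(t,(100,120,60),(120,255,255),(320,150,410,310),50),key=lambda q:q[0])[3]
q=b[b[:,1]>252];print("tray end px",cv2.minAreaRect(q.astype(np.float32)))
E
```

```text
s [(np.int32(213), [251.2, 182.5], [246, 171, 11, 24])]
t [(np.int32(222), [137.1, 298.5], [121, 292, 28, 16]), (np.int32(39), [128.0, 299.8], [125, 297, 7, 7])]
tray/stand blue top [(np.int32(2887), [364.1, 251.7], [341, 192, 56, 103]), (np.int32(342), [332.5, 225.1], [327, 199, 16, 49])]
tray end px ((363.5, 273.5), (41.0, 35.0), 90.0)
```

View pics/z0.png

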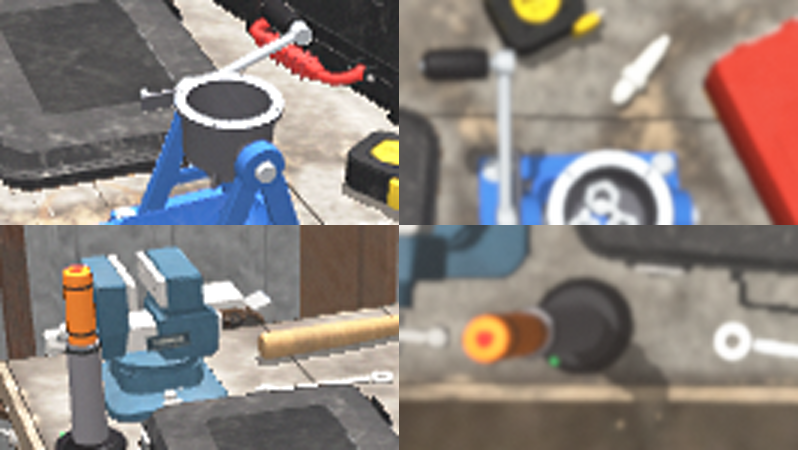

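The enlarged crops show a white flange ring at about (371,249) in the side view and (369,211) in the top view. The black grip is at about (388,219) side and (319,161) top. Now I'll triangulate.

```bash
python3 - <<'E'
from h import *
s,t=load("side0.npz"),load("top0.npz")
def ring(f,roi):
    x0,y0,x1,y1=roi;hsv=cv2.cvtColor(np.ascontiguousarray(f["frame"][y0:y1,x0:x1]),cv2.COLOR_RGB2HSV)
    m=cv2.inRange(hsv,(0,0,175),(180,60,255))
    cs,_=cv2.findContours(m,cv2.RETR_LIST,cv2.CHAIN_APPROX_NONE)
    cs=[c for c in cs if len(c)>40];out=[]
    for c in cs:
        h=c.reshape(-1,2)
        e=cv2.fitEllipseDirect(cv2.convexHull(c));out.append((len(c),(np.array(e[0])+[x0,y0]).round(2).tolist(),np.round(e[1],1).tolist(),round(e[2])))
    return out
print("ring s",ring(s,(345,236,395,262)));print("ring t",ring(t,(346,188,396,236)))
print("blk t",[b[:3] for b in blobs(t,(0,0,0),(180,255,60),(304,150,336,172),30)])
print("blk s",[b[:3] for b in blobs(s,(0,0,0),(180,90,45),(375,210,405,230),15)])
print("grip",tri([ray(s,(387.7,219.3)),ray(t,(319.2,161.5))]),onz(t,(319.2,161.5),.15))
print("rim",tri([ray(s,(371.3,248.7)),ray(t,(369.7,211))]),onz(t,(369.7,211),.145))
print("lever bar ends t: hub (334.5,161), (335.5,210)",onz(t,(334.5,161),.15),onz(t,(335.5,210),.118))
# dock/camera: top disc of handle
print("handle top",tri([ray(s,(251.2,171.5)),ray(t,(128,299.8))]), onz(t,(128,299.8),.201))
print("tray end corners z.026", [onz(t,p,.026).round(4) for p in((346,294),(381,294))])
for p in ((160,143),(255,135),(367,92)): print("case",onz(t,p,.12).round(3))
E
```

```text
ring s [(66, [370.91, 248.0], [15.1, 30.1], 93), (125, [379.79, 248.2], [25.1, 54.4], 97)]
ring t [(143, [370.15, 210.29], [32.5, 33.4], 125), (133, [371.92, 208.47], [41.7, 48.7], 44)]
blk t [(np.int32(72), [319.9, 163.3], [309, 158, 20, 8])]
blk s [(np.int32(88), [380.7, 217.8], [375, 210, 18, 16]), (np.int32(151), [397.8, 217.0], [386, 210, 19, 20])]
grip (array([ 0.67671389, -0.1617331 ,  0.15444195]), [np.float64(0.00017896927820516066), np.float64(0.00017896927820507076)]) [ 0.67772283 -0.16188272  0.15      ]
rim (array([ 0.57926394, -0.26788797,  0.14356675]), [np.float64(0.001455922933661456), np.float64(0.0014559229336615013)]) [ 0.57766027 -0.26711339  0.145     ]
lever bar ends t: hub (334.5,161), (335.5,210) [ 0.6794024  -0.19336954  0.15      ] [ 0.58273619 -0.19894774  0.118     ]
handle top (array([0.39706049, 0.19611843, 0.19580767]), [np.float64(0.002738270329262674), np.float64(0.00273827032926271)]) [0.39469455 0.19497183 0.201     ]
tray end corners z.026 [array([ 0.403 , -0.2325,  0.026 ]), array([ 0.4038, -0.3133,  0.026 ])]
case [0.719 0.172 0.12 ]
case [ 0.74  -0.026  0.12 ]
case [ 0.84  -0.265  0.12 ]
```

Housing axis is at about (0.578, -0.267), rim height 0.144 against 0.145 expected. The grip is at (0.677, -0.162, 0.152) and stand yaw is about 0.02. Heights and offsets agree with the text, so I'll move above the grip.

```bash
python3 -m jog '[[[0,0,-0.05,0,0,-0.095,0.3],[0,0,-0.05,0,0,-0.095,0.3],[0,0,-0.05,0,0,-0.095,0.3],[0,0,-0.05,0,0,-0.095,0.3],[0,0,-0.05,0,0,-0.095,0.3],[0,0,-0.05,0,0,-0.095,0.3],[0,0,-0.05,0,0,-0.095,0.3],[0,0,-0.05,0,0,-0.095,0.3]]]' 20
python3 -m jog '[[[0,0,0,0,0,-0.049,0.3],[0.11,0.155,0,0,0,0,0.3],[0.11,0.155,0,0,0,0,0.3],[0.11,0.155,0,0,0,0,0.3],[0.11,0.155,0,0,0,0,0.3],[0.11,0.155,0,0,0,0,0.3],[0.11,0.155,0,0,0,0,0.3],[0.11,0.155,0,0,0,0,0.3]]]'
python3 -m jog '[[[0.11,0.155,0,0,0,0,0.3],[0.11,0.155,0,0,0,0,0.3],[0.11,0.155,0,0,0,0,0.3],[0.11,0.155,0,0,0,0,0.3],[0.11,0.155,0,0,0,0,0.3],[0.11,0.155,0,0,0,0,0.3],[0,0,0,0,0,0,0.3],[0,0,0,0,0,0,0.3]]]'
python3 - <<'E'
from h import *
f=env.grab_frame("wrist");np.savez("w0.npz",**f);cv2.imwrite("pics/w0.png",f["frame"][:,:,::-1])
R=np.array(f["R"]);print((-R.T@f["t"]).round(3),R.round(2).tolist())
for X in((.677,-.162,.152),(.578,-.267,.145),(.578,-.267,.103)):print(proj(f,X))
o=env.observe();print(o["joints"],o["tool_pos"])
E
```

```text
time_s: 0.9
tool_pos: [0.1729, -0.5219, 0.3053]
orientation: [-0.001, 0.725, 0.689, 0.0]
ft_force: [0.4, -0.0, 1.0]
opening: 0.649
finger_force: 0.0
time_s: 1.7
tool_pos: [0.4415, -0.3228, 0.305]
orientation: [-0.0, 0.7, 0.714, -0.0]
ft_force: [0.1, -0.3, 0.2]
opening: 0.655
finger_force: 0.0
time_s: 2.5
tool_pos: [0.6699, -0.1539, 0.3031]
orientation: [-0.002, 0.699, 0.715, -0.001]
ft_force: [-0.1, -0.5, -0.2]
opening: 0.653
finger_force: 0.0
[ 0.669 -0.088  0.482] [[1.0, 0.02, -0.0], [0.02, -0.97, 0.23], [0.0, -0.23, -0.97]]
[322.79433889 233.84492923]
[230.15870357 323.49897427]
[238.7567968 307.0059114]
[-3.09497760e-01  4.22132772e-01  7.66550089e-01 -7.00288793e-04
  1.95482561e+00 -3.29746990e-01] [ 0.66923239 -0.15481861  0.30448046]
```

View pics/w0.png

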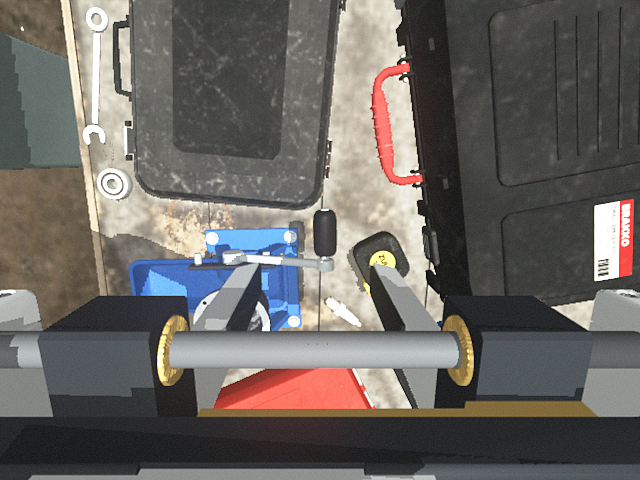

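The wrist view shows the grip at (324,233) against a predicted (323,234), so the grip position is confirmed. I'll descend and grip it.

```bash
python3 -m jog '[[[-0.028,0.032,0,0,0,0,0.3],[0,0,0.18,0,0,0,0.3],[0,0,0.18,0,0,0,0.3],[0,0,0.18,0,0,0,0.3],[0,0,0.15,0,0,0,0.3],[0,0,0,0,0,0,-1],[0,0,0,0,0,0,-1],[0,0,0,0,0,0,-1]]]' 20
python3 -m jog '[[[0,0,0,0,0,0,-1],[0,0,0,0,0,0,-1],[0,0,0,0,0,0,-1]]]'
```

```text
time_s: 3.35
tool_pos: [0.679, -0.1629, 0.1376]
orientation: [0.003, 0.7, 0.714, 0.001]
ft_force: [0.2, -0.3, 0.8]
opening: 0.43
finger_force: 0.0
time_s: 3.65
tool_pos: [0.6791, -0.1621, 0.1357]
orientation: [0.002, 0.7, 0.714, 0.001]
ft_force: [0.5, -1.7, 2.9]
opening: 0.242
finger_force: 20.0
```

```bash
python3 -c "
import numpy as np
a=np.linspace(1.25,-1.25,25);y=.11*np.sin(a)/.25;z=-.11*np.cos(a)/.25
print([[round(p,3),round(q,3)] for p,q in zip(np.diff(y),np.diff(z))])"
```

```text
[[np.float64(-0.017), np.float64(-0.043)], [np.float64(-0.021), np.float64(-0.041)], [np.float64(-0.025), np.float64(-0.038)], [np.float64(-0.029), np.float64(-0.035)], [np.float64(-0.033), np.float64(-0.032)], [np.float64(-0.036), np.float64(-0.029)], [np.float64(-0.038), np.float64(-0.025)], [np.float64(-0.041), np.float64(-0.021)], [np.float64(-0.043), np.float64(-0.016)], [np.float64(-0.044), np.float64(-0.012)], [np.float64(-0.045), np.float64(-0.007)], [np.float64(-0.046), np.float64(-0.002)], [np.float64(-0.046), np.float64(0.002)], [np.float64(-0.045), np.float64(0.007)], [np.float64(-0.044), np.float64(0.012)], [np.float64(-0.043), np.float64(0.016)], [np.float64(-0.041), np.float64(0.021)], [np.float64(-0.038), np.float64(0.025)], [np.float64(-0.036), np.float64(0.029)], [np.float64(-0.033), np.float64(0.032)], [np.float64(-0.029), np.float64(0.035)], [np.float64(-0.025), np.float64(0.038)], [np.float64(-0.021), np.float64(0.041)], [np.float64(-0.017), np.float64(0.043)]]
```

```bash
python3 -m jog '[[[0,-0.017,-0.043,0,0,0,-1],[0,-0.021,-0.041,0,0,0,-1],[0,-0.025,-0.038,0,0,0,-1],[0,-0.029,-0.035,0,0,0,-1]]]'
python3 -m jog '[[[0,-0.033,-0.032,0,0,0,-1],[0,-0.036,-0.029,0,0,0,-1],[0,-0.038,-0.025,0,0,0,-1],[0,-0.041,-0.021,0,0,0,-1]]]'
```

```text
time_s: 4.05
tool_pos: [0.6565, -0.163, 0.1745]
orientation: [0.003, 0.7, 0.714, 0.001]
ft_force: [4.6, -2.8, 2.8]
opening: 0.248
finger_force: 20.0
time_s: 4.45
tool_pos: [0.6189, -0.1647, 0.2018]
orientation: [0.004, 0.7, 0.714, 0.0]
ft_force: [3.3, -3.9, 3.5]
opening: 0.244
finger_force: 20.0
```

Forces are low, so I'll continue over the top to the far stop.

```bash
python3 -m jog '[[[0,-0.043,-0.016,0,0,0,-1],[0,-0.044,-0.012,0,0,0,-1],[0,-0.045,-0.007,0,0,0,-1],[0,-0.046,-0.002,0,0,0,-1],[0,-0.046,0.002,0,0,0,-1],[0,-0.045,0.007,0,0,0,-1],[0,-0.044,0.012,0,0,0,-1],[0,-0.043,0.016,0,0,0,-1]]]'
python3 -m jog '[[[0,-0.041,0.021,0,0,0,-1],[0,-0.038,0.025,0,0,0,-1],[0,-0.036,0.029,0,0,0,-1],[0,-0.033,0.032,0,0,0,-1],[0,-0.029,0.035,0,0,0,-1]]]'
python3 -m jog '[[[0,-0.025,0.038,0,0,0,-1],[0,-0.021,0.041,0,0,0,-1],[0,-0.017,0.043,0,0,0,-1],[0,0,0,0,0,0,-1],[0,0,0,0,0,0,-1]]]'
```

```text
time_s: 5.25
tool_pos: [0.5286, -0.1686, 0.2008]
orientation: [0.004, 0.701, 0.713, -0.002]
ft_force: [1.3, -9.6, -0.0]
opening: 0.249
finger_force: 20.0
time_s: 5.75
tool_pos: [0.4851, -0.1706, 0.1647]
orientation: [0.005, 0.701, 0.713, -0.003]
ft_force: [4.4, -11.9, -2.0]
opening: 0.246
finger_force: 20.0
time_s: 6.25
tool_pos: [0.4707, -0.1712, 0.1346]
orientation: [0.006, 0.701, 0.713, -0.002]
ft_force: [6.1, -12.5, -3.6]
opening: 0.243
finger_force: 19.9
```

```bash
python3 - <<'E'
from h import *
f=env.grab_frame("top");s=env.grab_frame("side")
c=lambda f,x,y,w,h,k:cv2.resize(f["frame"][y:y+h,x:x+w],None,fx=k,fy=k,interpolation=cv2.INTER_CUBIC)
cv2.imwrite("pics/z1.png",np.hstack([c(f,310,170,100,130,4),c(s,290,220,100,130,4)])[:,:,::-1])
E
```

```text
(no output)
```

View pics/z1.png

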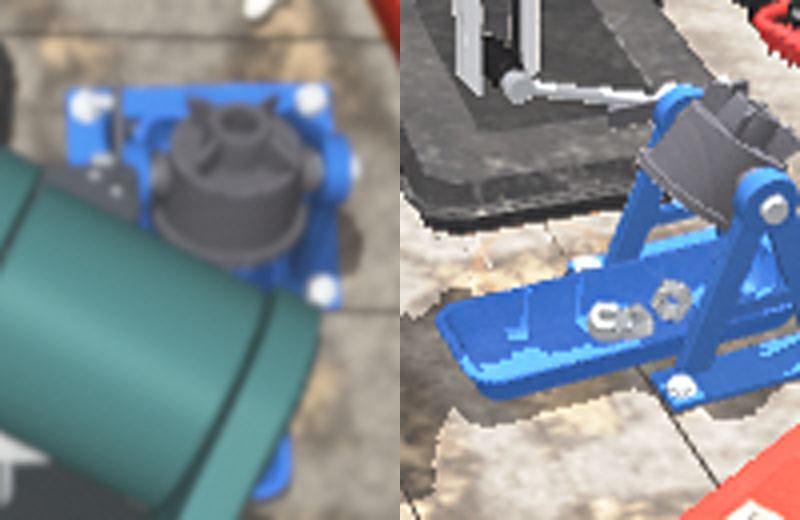

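All three nuts lie in the tray, at crop positions (605,320), (635,322) and (672,300). The housing is at its far stop, so I'll swing it back along the same arc.

```bash
python3 -m jog '[[[0,0.017,-0.043,0,0,0,-1],[0,0.021,-0.041,0,0,0,-1],[0,0.025,-0.038,0,0,0,-1],[0,0.029,-0.035,0,0,0,-1],[0,0.033,-0.032,0,0,0,-1],[0,0.036,-0.029,0,0,0,-1],[0,0.038,-0.025,0,0,0,-1],[0,0.041,-0.021,0,0,0,-1]]]'
python3 -m jog '[[[0,0.043,-0.016,0,0,0,-1],[0,0.044,-0.012,0,0,0,-1],[0,0.045,-0.007,0,0,0,-1],[0,0.046,-0.002,0,0,0,-1],[0,0.046,0.002,0,0,0,-1],[0,0.045,0.007,0,0,0,-1],[0,0.044,0.012,0,0,0,-1],[0,0.043,0.016,0,0,0,-1]]]'
python3 -m jog '[[[0,0.041,0.021,0,0,0,-1],[0,0.038,0.025,0,0,0,-1],[0,0.036,0.029,0,0,0,-1],[0,0.033,0.032,0,0,0,-1],[0,0.029,0.035,0,0,0,-1],[0,0.025,0.038,0,0,0,-1],[0,0.021,0.041,0,0,0,-1],[0,0.017,0.043,0,0,0,-1]]]'
python3 -m jog '[[[0,0.006,0.016,0,0,0,-1],[0,0,0,0,0,0,-1],[0,0,0,0,0,0,-1]]]'
```

```text
time_s: 7.15
tool_pos: [0.5286, -0.1686, 0.1993]
orientation: [0.003, 0.701, 0.713, -0.003]
ft_force: [1.3, -8.6, -3.1]
opening: 0.246
finger_force: 19.9
time_s: 7.95
tool_pos: [0.6186, -0.1645, 0.2003]
orientation: [0.002, 0.701, 0.714, -0.001]
ft_force: [0.5, -5.3, 2.0]
opening: 0.245
finger_force: 19.9
time_s: 8.75
tool_pos: [0.6792, -0.1618, 0.1332]
orientation: [0.001, 0.7, 0.714, 0.001]
ft_force: [-4.1, -3.4, 22.8]
opening: 0.242
finger_force: 20.1
time_s: 9.05
tool_pos: [0.6791, -0.1619, 0.1318]
orientation: [0.001, 0.7, 0.714, -0.0]
ft_force: [-1.4, -3.0, 9.2]
opening: 0.245
finger_force: 20.0
```

```bash
python3 -m jog '[[[0,0,0,0,0,0,0.3],[0,0,0,0,0,0,0.3],[0,0,0,0,0,0,0.3],[0,0,0,0,0,0,0.3],[0,0,-0.19,0,0,0,0.3],[0,0,-0.2,0,0,0,0.3],[0,0,-0.2,0,0,0,0.3],[0,0,-0.2,0,0,0,0.3]]]'
python3 -m jog '[[[0.139,-0.137,0,0,0,0,0.3],[0.139,-0.137,0,0,0,0,0.3],[0.139,-0.137,0,0,0,0,0.3],[0.139,-0.137,0,0,0,0,0.3],[0.139,-0.137,0,0,0,0,0.3],[0.139,-0.137,0,0,0,0,0.3],[0.139,-0.137,0,0,0,0,0.3],[0.139,-0.137,0,0,0,0,0.3]]]'
python3 -m jog '[[[0.139,-0.137,0,0,0,0,0.3],[0,0,0,0,0,0,0.3],[0,0,0,0,0,0,0.3]]]'
python3 - <<'E'
from h import *
for n in("wrist","top"):
    f=env.grab_frame(n);np.savez(n[0]+"1.npz",**f)
E
python3 -m jog '[[[0,0.15,0,0,0,0,0.3],[0,0.05,0,0,0,0,0.3],[0,0,0,0,0,0,0.3],[0,0,0,0,0,0,0.3]]]'
python3 - <<'E'
from h import *
f=env.grab_frame("wrist");np.savez("w2.npz",**f)
a,b=load("w1.npz"),f
for q in(a,b):print([x[:3] for x in blobs(q,(3,130,90),(18,255,255),(0,0,640,480),150)],proj(q,(.396,.196,.201)))
t=load("t1.npz");s=env.grab_frame("side")
c=lambda f,x,y,w,h,k:cv2.resize(f["frame"][y:y+h,x:x+w],(400,300),interpolation=cv2.INTER_CUBIC)
cv2.imwrite("pics/z2.png",np.vstack([np.hstack([cv2.resize(a["frame"],(400,300)),cv2.resize(b["frame"],(400,300))]),np.hstack([c(t,300,160,120,90,1),c(s,300,215,120,90,1)])])[:,:,::-1])
E
```

```text
time_s: 9.85
tool_pos: [0.6786, -0.161, 0.328]
orientation: [-0.0, 0.7, 0.714, -0.0]
ft_force: [0.4, 0.4, 0.8]
opening: 0.649
finger_force: 0.0
time_s: 10.65
tool_pos: [0.3978, 0.1122, 0.3261]
orientation: [-0.0, 0.7, 0.714, 0.0]
ft_force: [-0.0, 1.0, -0.2]
opening: 0.651
finger_force: 0.0
time_s: 10.95
tool_pos: [0.3642, 0.1457, 0.3267]
orientation: [0.0, 0.699, 0.715, 0.0]
ft_force: [0.2, 0.7, 0.8]
opening: 0.652
finger_force: 0.0
time_s: 11.45
tool_pos: [0.4148, 0.1453, 0.3259]
orientation: [-0.001, 0.701, 0.713, -0.001]
ft_force: [-0.5, 0.0, 0.4]
opening: 0.653
finger_force: 0.0
[(np.int32(243), [343.9, 175.6], [332, 162, 36, 33])] [351.96126881 176.91177655]
[(np.int32(216), [297.4, 175.3], [280, 161, 33, 33])] [295.68535795 175.34446288]
```

View pics/z2.png

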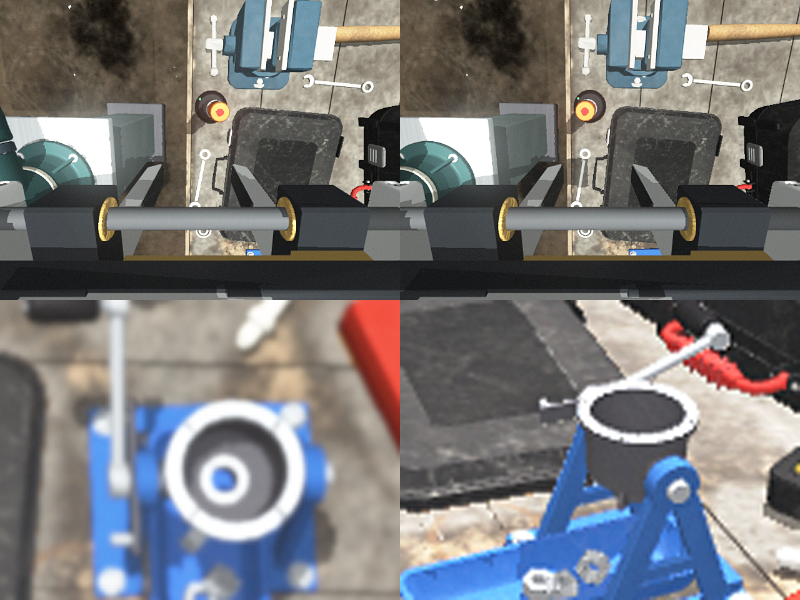

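The housing is upright with its bore visible. The handle top shows with a red dot at about (350,179) in wrist view A and (298,178) in B. I'll triangulate the dot and also measure the bore.

```bash
python3 - <<'E'
from h import *
a,b,t=load("w1.npz"),load("w2.npz"),load("t1.npz")
P=[]
for q,x in((a,350),(b,297)):
    roi=(x-28,150,x+28,205)
    o=max(blobs(q,(0,110,100),(30,255,255),roi,20),key=lambda k:k[0])
    r=[k for l,h in(((0,150,100),(6,255,255)),((172,150,100),(180,255,255))) for k in blobs(q,l,h,roi,5)]
    y=[k[:3] for k in blobs(q,(17,110,180),(30,255,255),roi,20)]
    print("orange",o[:3],"red",[k[:3] for k in r],"yel",y)
    P.append(max(r,key=lambda k:k[0])[1])
print("cap",tri([ray(a,P[0]),ray(b,P[1])]))
print("top0",onz(load("top0.npz"),(128,299.8),.201))
print("bore px",[k[:3] for k in blobs(t,(95,90,60),(125,255,255),(355,290//1-95+0,380,225),8)])
E
```

```text
orange (np.int32(750), [349.3, 179.5], [332, 162, 36, 33]) red [(np.int32(42), [352.0, 182.1], [347, 178, 11, 8])] yel [(np.int32(389), [351.9, 181.8], [338, 164, 29, 30])]
orange (np.int32(871), [296.1, 176.9], [280, 161, 33, 33]) red [(np.int32(101), [295.4, 178.1], [290, 172, 12, 13])] yel [(np.int32(535), [295.7, 177.3], [282, 163, 29, 30])]
cap (array([0.39591095, 0.19271057, 0.20446335]), [np.float64(0.0010661953821335015), np.float64(0.0010661953821335935)])
top0 [0.39469455 0.19497183 0.201     ]
bore px [(np.int32(33), [366.6, 213.6], [364, 211, 6, 6])]
```

```bash
python3 -m jog '[[[0.1,-0.036,0,0,0,0,0.3],[0.1,-0.035,0,0,0,0,0.3],[0,0,0.12,0,0,0,0.3],[0,0,0.12,0,0,0,0.3],[0,0,0.12,0,0,0,0.3],[0,0,0.12,0,0,0,0.3],[0,0,0.12,0,0,0,0.3],[0,0,0.12,0,0,0,0.3]]]'
python3 -m jog '[[[0,0,0,0,0,0,0.3],[0,0,0,0,0,0,0.3]]]'
python3 - <<'E'
from h import *
f=env.grab_frame("wrist");np.savez("w3.npz",**f)
s=env.grab_frame("side");o=env.observe();print(o["tool_pos"])
g=np.array(o["tool_pos"])+[0,0,.0188]
print(proj(f,g+[0,0,.0355]),proj(f,(.396,.195,.201)))
cv2.imwrite("pics/z3.png",np.hstack([cv2.resize(f["frame"][60:300,160:480],(480,360)),cv2.resize(s["frame"][140:240,215:305],(320,360),interpolation=cv2.INTER_CUBIC)])[:,:,::-1])
E
```

```text
time_s: 12.35
tool_pos: [0.3954, 0.1957, 0.1459]
orientation: [0.0, 0.7, 0.714, 0.001]
ft_force: [0.6, -0.3, 0.1]
opening: 0.648
finger_force: 0.0
time_s: 12.55
tool_pos: [0.3957, 0.1957, 0.1472]
orientation: [0.0, 0.7, 0.714, 0.0]
ft_force: [0.4, -0.4, 1.0]
opening: 0.651
finger_force: 0.0
[0.39708241 0.19611427 0.14890097]
[319.16118213 326.12907826] [316.39466481 325.93828164]
```

View pics/z3.png

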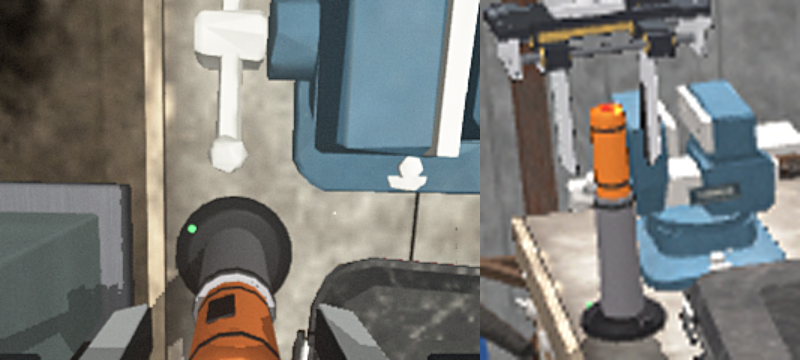

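The handle stands centred between the fingers. I'll close and lift.

```bash
python3 -m jog '[[[0,0,0,0,0,0,-1],[0,0,0,0,0,0,-1],[0,0,0,0,0,0,-1],[0,0,0,0,0,0,-1],[0,0,0,0,0,0,-1],[0,0,-0.02,0,0,0,-1],[0,0,-0.06,0,0,0,-1],[0,0,-0.1,0,0,0,-1]]]' 25
python3 -m jog '[[[0,0,-0.1,0,0,0,-1],[0,0,-0.1,0,0,0,-1],[0,0,-0.1,0,0,0,-1],[0,0,-0.1,0,0,0,-1],[0,0,-0.1,0,0,0,-1],[0,0,-0.1,0,0,0,-1],[0,0,-0.02,0,0,0,-1],[0,0,0,0,0,0,-1]]]'
python3 - <<'E'
from h import *
for n in("side","top","wrist"):np.savez(n[0]+"4.npz",**env.grab_frame(n))
s,t,w=load("s4.npz"),load("t4.npz"),load("w4.npz");g=np.array(env.observe()["tool_pos"])
print(g,"tip exp",proj(s,g+[0,0,.0188-.147]),proj(t,g+[0,0,.0188-.147]),proj(s,g+[0,0,.0588]),proj(w,g+[0,0,.0188-.147]))
cv2.imwrite("pics/z4.png",np.vstack([np.hstack([cv2.resize(f["frame"][y:y+90,x:x+120],(400,300),interpolation=cv2.INTER_CUBIC) for f,x,y in((s,195,110),(t,80,245))]),
 np.hstack([cv2.resize(w["frame"],(400,300)),cv2.resize(w["frame"][150:390,160:480],(400,300))])])[:,:,::-1])
E
```

```text
time_s: 13.45
tool_pos: [0.3946, 0.1952, 0.1899]
orientation: [-0.001, 0.7, 0.714, -0.002]
ft_force: [0.3, 0.3, -1.2]
opening: 0.316
finger_force: 25.0
time_s: 14.25
tool_pos: [0.3963, 0.1958, 0.3469]
orientation: [0.0, 0.7, 0.714, 0.001]
ft_force: [1.0, -0.4, -1.5]
opening: 0.316
finger_force: 25.0
[0.39551885 0.19551792 0.3445703 ] tip exp [249.27347423 165.01801658] [124.51258685 299.77996031] [243.96581567 101.06633244] [315.58381725 230.37585321]
```

View pics/z4.png

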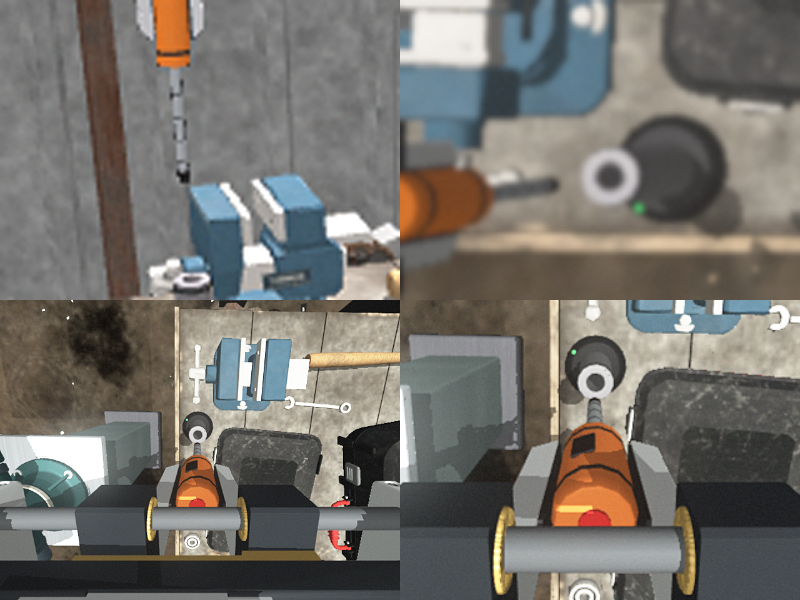

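The tip hangs at (250,164) in the side view, where (249,165) is expected, and at (127,300) in the top view. The tilt is at most a few hundredths of a radian. I'll carry it over the housing with the tip at z≈0.21 and measure tip against bore in the same images.

```bash
python3 -m jog '[[[-0.05,0.02,0,0,0,0,-1],[-0.1,0.037,0,0,0,0,-1],[-0.12,0.045,0,0,0,0,-1],[-0.12,0.045,0,0,0,0,-1],[-0.12,0.045,0,0,0,0,-1],[-0.12,0.045,0,0,0,0,-1],[-0.12,0.045,0,0,0,0,-1],[-0.12,0.045,0,0,0,0,-1]]]' 40
python3 -m jog '[[[-0.12,0.045,0,0,0,0,-1],[-0.12,0.045,0,0,0,0,-1],[-0.12,0.045,0,0,0,0,-1],[-0.12,0.045,0,0,0,0,-1],[-0.12,0.045,0,0,0,0,-1],[-0.12,0.045,0,0,0,0,-1],[-0.12,0.045,0,0,0,0,-1],[-0.1,0.037,0,0,0,0,-1]]]'
python3 -m jog '[[[-0.058,0.014,0,0,0,0,-1],[0,0,0,0,0,0,-1],[0,0,0,0,0,0,-1],[0,0,0,0,0,0,-1]]]'
python3 - <<'E'
from h import *
for n in("side","top","wrist"):np.savez(n[0]+"5.npz",**env.grab_frame(n))
s,t,w=load("s5.npz"),load("t5.npz"),load("w5.npz");g=np.array(env.observe()["tool_pos"])
T=g+[0,0,.0188-.147]
print(g,"tip exp s,t,w",*[proj(f,T).round(1) for f in(s,t,w)])
for X in((.578,-.268,.145),(.578,-.268,.103)):print("bore/rim exp",*[proj(f,X).round(1) for f in(s,t,w)])
cv2.imwrite("pics/z5.png",np.vstack([np.hstack([cv2.resize(f["frame"][y:y+90,x:x+120],(400,300),interpolation=cv2.INTER_CUBIC) for f,x,y in((s,310,185),(t,310,165))]),
 np.hstack([cv2.resize(w["frame"],(400,300)),cv2.resize(w["frame"][130:310,200:440],(400,300),interpolation=cv2.INTER_CUBIC)])])[:,:,::-1])
E
```

```text
time_s: 15.2
tool_pos: [0.4819, -0.0214, 0.3447]
orientation: [-0.001, 0.7, 0.714, -0.001]
ft_force: [0.6, -0.4, -1.8]
opening: 0.318
finger_force: 40.0
time_s: 16.0
tool_pos: [0.5747, -0.2549, 0.3439]
orientation: [-0.002, 0.7, 0.714, -0.001]
ft_force: [-0.2, -0.0, -1.6]
opening: 0.31
finger_force: 40.0
time_s: 16.4
tool_pos: [0.5782, -0.2667, 0.3463]
orientation: [-0.0, 0.7, 0.714, 0.0]
ft_force: [-0.4, 0.5, -1.4]
opening: 0.312
finger_force: 40.0
[ 0.57835832 -0.26676749  0.34713115] tip exp s,t,w [371.7 220.1] [376.  204.8] [315.4 230.6]
bore/rim exp [370.2 248.4] [370.1 210.8] [315.  218.1]
bore/rim exp [369.4 263.6] [366.9 213.8] [315.  212.3]
```

View pics/z5.png

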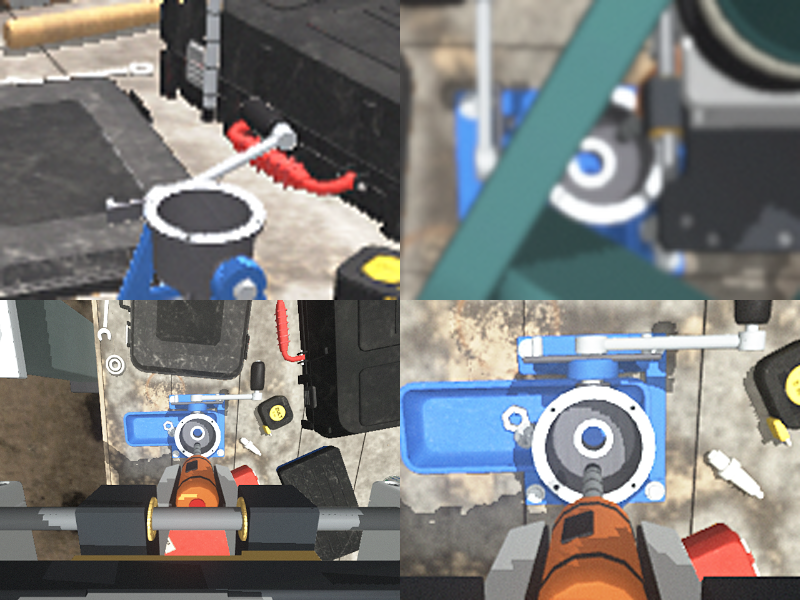

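The tip shows over the cup at about (315,230) in the wrist view, with the bore at (316,213), where (315,212) is expected. Now I'll fit these numerically.

```bash
cat > m.py <<'E'
from h import *
def rodside(s,s0,r0,r1,c0=345,c1=400,th=14):
    d=np.abs(s["frame"].astype(int)-s0["frame"].astype(int)).max(2)[r0:r1,c0:c1]>th
    d=cv2.morphologyEx(d.astype(np.uint8),cv2.MORPH_OPEN,np.ones((2,2),np.uint8))
    n,l,st,c=cv2.connectedComponentsWithStats(d);i=1+np.argmax(st[1:,4]);m=l==i
    return [(r0+r,round(c0+np.where(m[r])[0].mean()+0.,2),int(m[r].sum())) for r in range(r1-r0) if m[r].any()]
def whitering(f,c,rad):
    x0,y0=int(c[0]-rad),int(c[1]-rad);hsv=cv2.cvtColor(np.ascontiguousarray(f["frame"][y0:y0+2*rad,x0:x0+2*rad]),cv2.COLOR_RGB2HSV)
    m=cv2.inRange(hsv,(0,0,170),(180,60,255));return m,(x0,y0)
E
python3 - <<'E'
from m import *
s0,s,w=load("side0.npz"),load("s5.npz"),load("w5.npz")
R=rodside(s,s0,185,228);print(R[::4],R[-4:])
k=np.polyfit([r[0] for r in R[:-2]],[r[1] for r in R[:-2]],1);print("side slope",k)
g=np.array([.57836,-.26677,.34713])+[0,0,.0188]
p=proj(s,g-[0,0,.06]);q=proj(s,g-[0,0,.147]);print("exp line",p,q,(q-p)[0]/(q-p)[1])
G=cv2.cvtColor(w["frame"],cv2.COLOR_RGB2GRAY);print(w["fx"])
print("cols",list(range(303,329)))
for r in range(196,246,2):print(r,G[r,303:329].tolist())
m,o=whitering(w,(315.5,216),42)
cs,h=cv2.findContours(m,cv2.RETR_LIST,cv2.CHAIN_APPROX_NONE)
for c in cs:
    if len(c)>45:e=cv2.fitEllipseDirect(c);print(len(c),np.add(e[0],o).round(2),np.round(e[1],1))
E
```

```text
[(185, np.float64(375.0), 5), (189, np.float64(375.0), 5), (193, np.float64(374.5), 4), (197, np.float64(374.0), 5), (201, np.float64(374.0), 5), (205, np.float64(374.5), 4), (209, np.float64(374.0), 3), (213, np.float64(373.5), 4), (217, np.float64(373.5), 4), (221, np.float64(373.0), 5)] [(219, np.float64(371.5), 2), (220, np.float64(372.0), 3), (221, np.float64(373.0), 5), (222, np.float64(373.0), 5)]
side slope [-6.31274131e-02  3.86824968e+02]
exp line [373.5341488  184.54644976] [371.65214552 220.06719332] -0.052983217613134855
335.79588910654
cols [303, 304, 305, 306, 307, 308, 309, 310, 311, 312, 313, 314, 315, 316, 317, 318, 319, 320, 321, 322, 323, 324, 325, 326, 327, 328]
196 [172, 170, 173, 173, 169, 169, 174, 172, 166, 165, 174, 162, 130, 135, 134, 133, 130, 107, 109, 107, 103, 111, 111, 114, 108, 109]
198 [172, 169, 170, 174, 164, 167, 169, 168, 170, 168, 169, 168, 176, 176, 172, 172, 162, 131, 134, 123, 101, 100, 110, 107, 105, 106]
200 [169, 168, 171, 168, 169, 164, 165, 167, 167, 162, 164, 156, 159, 167, 161, 163, 164, 168, 169, 170, 169, 169, 162, 99, 110, 98]
202 [
[... 2200 characters left out ...]
59, 162, 136, 130, 177, 167, 170, 164, 155, 157, 137, 95]
236 [94, 91, 91, 92, 93, 104, 109, 113, 126, 132, 137, 123, 128, 142, 154, 159, 160, 155, 129, 119, 96, 78, 85, 92, 86, 90]
238 [99, 90, 98, 98, 91, 92, 103, 116, 108, 98, 115, 136, 147, 144, 136, 118, 140, 135, 112, 88, 90, 87, 90, 87, 91, 89]
240 [98, 100, 90, 94, 93, 91, 87, 98, 125, 137, 138, 143, 145, 149, 161, 161, 152, 122, 96, 92, 92, 93, 92, 86, 89, 87]
242 [90, 87, 94, 98, 95, 91, 99, 110, 126, 129, 135, 126, 132, 129, 142, 154, 161, 159, 122, 82, 89, 91, 89, 86, 82, 88]
244 [230, 128, 70, 70, 84, 91, 107, 122, 104, 91, 115, 127, 140, 144, 138, 109, 117, 149, 142, 77, 83, 82, 69, 59, 110, 191]
550 [313.8  215.03] [63.9 72.6]
```

Tip and bore agree to about 1 mm, and the side-view slope is within 0.01 rad of vertical. I'll lower the tip to just above the cup floor and re-measure there.

```bash
python3 -m jog '[[[0,0.003,0.05,0,0,0,-1],[0,0,0.05,0,0,0,-1],[0,0,0.05,0,0,0,-1],[0,0,0.05,0,0,0,-1],[0,0,0.05,0,0,0,-1],[0,0,0.05,0,0,0,-1],[0,0,0.05,0,0,0,-1],[0,0,0.04,0,0,0,-1]]]'
python3 -m jog '[[[0,0,0,0,0,0,-1],[0,0,0,0,0,0,-1],[0,0,0,0,0,0,-1],[0,0,0,0,0,0,-1]]]'
python3 - <<'E'
from m import *
for n in("side","wrist"):np.savez(n[0]+"6.npz",**env.grab_frame(n))
s0,s,w=load("side0.npz"),load("s6.npz"),load("w6.npz");g=np.mean([env.observe()["tool_pos"] for _ in range(5)],0);print(g)
T=g-[0,0,.129]
print("exp tip s,w",proj(s,T),proj(w,T),"bore",proj(w,(.579,-.269,.103)),"rim s",proj(s,(.579,-.269,.145)))
R=rodside(s,s0,195,245);print(R[::5])
k=np.polyfit([r[0] for r in R],[r[1] for r in R],1);p=proj(s,T+[0,0,.03]);q=proj(s,T+[0,0,.1]);print("side slope",k,"exp",(q-p)[0]/(q-p)[1],"off",np.polyval(k,q[1])-q[0],np.polyval(k,p[1])-p[0])
G=cv2.cvtColor(w["frame"],cv2.COLOR_RGB2GRAY)
u=proj(w,(.579,-.269,.103)).astype(int);x0=u[0]-17
print("x0",x0)
for r in range(u[1]-18,u[1]+30,2):print(r,*G[r,x0:x0+36])
E
```

```text
time_s: 17.35
tool_pos: [0.579, -0.2676, 0.2477]
orientation: [-0.0, 0.7, 0.714, -0.0]
ft_force: [-0.9, 0.1, -1.4]
opening: 0.316
finger_force: 40.0
time_s: 17.75
tool_pos: [0.5795, -0.268, 0.25]
orientation: [0.001, 0.7, 0.714, 0.0]
ft_force: [0.5, -0.0, -1.4]
opening: 0.319
finger_force: 40.0
[ 0.57943704 -0.26793926  0.24971191]
exp tip s,w [370.31821225 257.10606264] [315.152489   230.12955082] bore [314.66875948 227.39977067] rim s [370.81587255 248.52190826]
[(195, np.float64(375.5), 26), (200, np.float64(374.2), 25), (205, np.float64(373.67), 24), (210, np.float64(375.0), 15), (215, np.float64(374.17), 12), (220, np.float64(374.0), 7), (225, np.float64(374.0), 5), (230, np.float64(373.0), 5), (235, np.float64(373.0), 5), (240, np.float64(372.5), 4)]
side slope [-5.05056423e-02  3.84900788e+02] exp -0.05374104617899716 off 1.475629319503355 1.5618997554058183
x0 297
209 155 157 153 152 150 157 150 149 148 154 154 154 153 149 157 148 155 156 155 158 155 154 157 160 159 160 147 93 99 96 101 100 101 105 103 100
211 155 156 150 153 153 154 151 150 150 155 158 148 152 147 155 150 14
[... 2507 characters left out ...]
 146
247 96 105 97 96 105 120 133 150 145 146 147 151 113 110 113 123 127 132 135 139 142 139 139 131 120 138 147 146 143 141 149 149 141 137 137 143
249 94 101 103 120 122 156 152 147 144 144 121 119 119 124 119 126 127 127 126 125 128 132 131 135 129 135 132 143 140 144 148 145 148 145 141 146
251 93 95 116 162 149 133 110 115 114 107 105 111 100 96 86 88 82 75 71 68 60 57 73 92 115 121 129 135 134 143 140 130 139 137 150 147
253 65 74 105 122 107 103 98 89 65 61 81 92 92 96 97 106 109 111 115 123 126 122 124 115 90 75 57 51 69 103 119 124 130 133 115 66
255 80 105 107 93 91 65 64 86 107 116 119 120 115 118 121 126 127 115 126 128 127 122 128 132 131 130 136 134 119 101 91 76 58 91 135 146
```

The columns agree within 0.5 mm and the rod is parallel to vertical, but the tip sits about 1.5 mm too far towards -y (the grasp offset seen earlier). I'll correct that and lower it slowly through the bore.

```bash
python3 -m jog '[[[0.006,0,0,0,0,0,-1],[0,0,0,0,0,0,-1],[0,0,0,0,0,0,-1],[0,0,0.02,0,0,0,-1],[0,0,0.02,0,0,0,-1],[0,0,0.02,0,0,0,-1],[0,0,0,0,0,0,-1],[0,0,0,0,0,0,-1]]]'
python3 - <<'E'
from m import *
w=env.grab_frame("wrist");np.savez("w7.npz",**w);g=np.mean([env.observe()["tool_pos"] for _ in range(5)],0);print(g)
print("bore",proj(w,(.579,-.269,.103)),"rod at z .103 exp",proj(w,(g[0],g[1],.103)))
G=cv2.cvtColor(w["frame"],cv2.COLOR_RGB2GRAY)
u=proj(w,(.579,-.269,.103)).astype(int);x0=u[0]-17
print("x0",x0)
for r in range(u[1]-20,u[1]+22,2):print(r,*G[r,x0:x0+36])
E
```

```text
time_s: 18.65
tool_pos: [0.579, -0.2662, 0.2335]
orientation: [-0.0, 0.7, 0.714, -0.0]
ft_force: [-0.2, -0.4, -2.2]
opening: 0.318
finger_force: 40.0
[ 0.57915449 -0.26632561  0.23393145]
bore [315.41729743 232.92335382] rod at z .103 exp [315.63826875 230.16029933]
x0 298
212 150 147 143 151 153 144 144 143 143 152 143 146 142 148 151 150 153 158 153 150 155 153 145 112 116 119 114 99 96 96 97 101 96 91 93 95
214 149 151 147 148 151 149 148 147 148 145 150 145 146 151 146 147 150 151 154 151 153 147 144 153 145 151 135 88 94 94 91 96 97 96 92 99
216 152 151 150 148 149 147 145 141 141 150 147 151 145 147 144 140 138 139 138 137 140 140 140 149 147 148 151 153 152 150 140 89 93 91 100 91
218 153 147 152 148 153 148 143 146 141 140 135 146 227 255 255 255 255 255 255 255 255 255 220 168 157 134 137 146 144 142 153 152 141 88 90 91
220 148 148 146 152 151 146 136 133 141 239 255 255 255 255 255 255 255 255 255 255 255 255 255 255 255 255 255 181 124 140 144 147 147 146 135 88
222 150 150 143 150 147 157 239 255 255 255 255 255 255 255 255 255 255 255 223 244 255 255 255 255 255 255 255
[... 1424 characters left out ...]
137 145 139 140 144
244 96 95 96 100 94 93 82 88 140 209 223 184 96 90 88 104 115 127 124 125 93 102 125 232 255 255 255 255 114 132 141 142 142 135 142 141
246 92 93 101 98 91 98 93 95 90 82 111 141 91 117 123 126 122 138 140 143 139 137 109 155 218 121 128 138 137 142 141 146 149 139 138 140
248 99 100 92 93 90 98 95 89 96 106 103 109 108 108 114 116 123 124 112 121 123 124 118 118 122 138 139 146 144 139 144 142 145 136 136 139
250 93 94 94 87 92 93 98 114 137 118 121 119 118 116 114 114 114 117 111 95 92 115 126 129 132 128 136 128 138 145 137 144 145 132 139 138
252 92 88 96 105 101 108 105 92 81 52 51 53 57 59 59 65 65 68 76 84 79 80 69 53 61 100 111 115 128 127 120 140 142 137 139 138
```

The tip disc, centre about (315.5,232), sits in the hole, centre about (315.4,232.6), at the floor's level. It is centred within about 1 mm, so I'll lower it the remaining 42 mm.

```bash
python3 -m jog '[[[0,0,0.02,0,0,0,-1],[0,0,0.02,0,0,0,-1],[0,0,0.02,0,0,0,-1],[0,0,0.02,0,0,0,-1],[0,0,0.02,0,0,0,-1],[0,0,0.02,0,0,0,-1],[0,0,0.02,0,0,0,-1],[0,0,0.02,0,0,0,-1]]]'
python3 -m jog '[[[0,0,0.008,0,0,0,-1],[0,0,0,0,0,0,-1],[0,0,0,0,0,0,-1],[0,0,0,0,0,0,-1],[0,0,0,0,0,0,-1]]]'
python3 - <<'E'
from m import *
for n in("side","wrist"):np.savez(n[0]+"8.npz",**env.grab_frame(n))
s,w=load("s8.npz"),load("w8.npz");g=np.mean([env.observe()["tool_pos"] for _ in range(5)],0);print(g)
T=g-[0,0,.129];print("tip exp",T,proj(s,T),"bore",proj(w,(.579,-.269,.103)))
u=proj(w,(.579,-.269,.103)).astype(int)
cv2.imwrite("pics/z8.png",np.hstack([cv2.resize(w["frame"][u[1]-40:u[1]+50,u[0]-60:u[0]+60],(400,300),interpolation=cv2.INTER_CUBIC),cv2.resize(s["frame"][205:295,310:430],(400,300),interpolation=cv2.INTER_CUBIC)])[:,:,::-1])
G=cv2.cvtColor(w["frame"],cv2.COLOR_RGB2GRAY);x0=u[0]-17;print(x0)
for r in range(u[1]-22,u[1]+20,2):print(r,*G[r,x0:x0+36])
E
```

```text
time_s: 19.5
tool_pos: [0.5792, -0.2663, 0.1936]
orientation: [0.0, 0.7, 0.714, -0.0]
ft_force: [0.3, -0.0, -1.4]
opening: 0.315
finger_force: 40.0
time_s: 20.0
tool_pos: [0.5793, -0.2664, 0.1924]
orientation: [0.0, 0.7, 0.714, 0.0]
ft_force: [0.5, 0.3, -1.3]
opening: 0.311
finger_force: 40.0
[ 0.57927651 -0.26633297  0.1922483 ]
tip exp [ 0.57927651 -0.26633297  0.0632483 ] [368.89619988 276.94113487] bore [314.94955325 243.53227211]
297
221 148 148 147 153 147 143 147 146 147 152 143 149 147 150 148 149 152 149 152 150 150 148 152 150 151 155 153 151 138 91 95 100 98 100 104 92
223 146 144 154 144 146 144 149 145 148 147 145 146 144 145 143 147 147 149 153 146 149 150 147 149 151 149 150 140 110 115 115 118 114 93 96 92
225 143 148 148 153 144 142 145 143 145 148 145 142 137 139 131 130 131 133 136 159 152 128 136 138 146 149 146 145 147 151 145 146 139 116 116 108
227 146 146 144 155 144 145 144 142 142 134 147 230 255 255 255 255 255 255 255 255 255 255 255 254 236 216 149 132 138 145 142 139 143 148 134 85
229 144 143 146 150 144 139 133 145 225 255 255 255 255 255 255 255 255 2
[... 1571 characters left out ...]
2 102 124 130 123 120 125 194 255 255 162 128
253 97 91 98 94 98 98 101 87 67 60 76 87 95 97 92 97 106 111 107 119 114 120 122 114 96 76 59 51 68 99 113 116 120 138 135 125
255 98 112 106 97 87 66 73 86 107 119 117 120 118 118 124 128 122 108 123 128 125 127 127 125 128 129 132 126 118 104 90 65 59 87 129 142
257 87 56 57 77 91 95 103 105 100 100 96 105 99 83 69 45 54 49 59 94 129 127 121 121 126 123 127 125 123 127 128 131 130 100 70 83
259 72 94 111 102 102 96 85 68 62 55 57 58 52 59 54 59 56 53 62 97 128 123 122 125 118 122 128 126 128 126 127 126 132 125 128 95
261 103 90 59 49 58 55 53 57 55 51 59 54 59 58 55 59 51 51 63 99 130 127 118 129 128 121 127 125 121 128 123 131 128 126 129 128
```

View pics/z8.png

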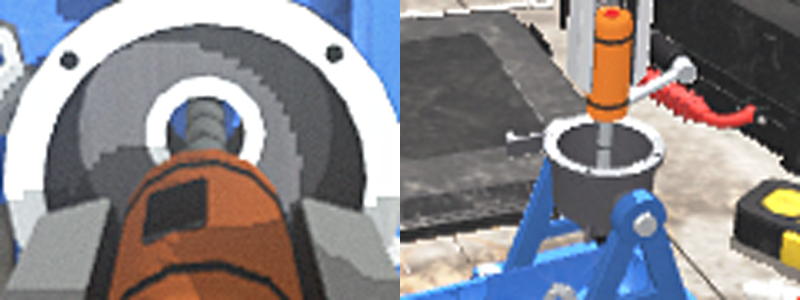

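The last picture shows the rod running down the middle of the bore with blue visible on both sides: rod centre column 315.6, hole 315.1. The handle is upright, nothing touches and the wrist force is steady. I'll hand it in.

```bash
python3 -c "
from workcell import env
o=env.observe();print(o['time_s'],o['qd'],o['finger_force']);print(env.close_job())"
```

```text
20.1 [-0.00051736  0.00052857 -0.00157067  0.00071774  0.00022173 -0.0008091 ] 39.9996417760849
the job is handed in; nothing more can be done
None
```

The job is handed in at 20.1 s: the three nuts went into the tray, the housing is back upright, and the camera is held still and upright in the bore, by my measurements about 1 mm off centre with its tip about 15 mm below; no verdict came back.

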